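Retain the mixer hub with its spring clip

TASK

The drive hub of the laboratory mixer has ridden up its spindle and covers the retaining groove. Press the hub fully down, flush with the deck, then push the open spring clip that lies on the deck sideways into the spindle's groove until it snaps fully home around the spindle, lying flat. Leave the bottle, the mug and the bowl standing where they are.

Things in the scene. Friction and masses are not known exactly. Their poses are not given: they have to be found in the camera images.
- mixer: Low bench mixer, fixed: white housing with a plain aluminium deck, 360 mm (its x) by 240 mm (its y), deck surface 60 mm above the bench, no rim or guides. Origin: centre of the underside, on the bench. Its x axis runs along the length towards the spindle end; z up. A round opening in the deck, 130 mm across, centred on the spindle, takes the hub.
- spindle (a point): Point on the axis of the upright steel spindle, level with the deck surface, 70 mm from the deck's middle along the mixer's x. The spindle has a 30 mm thick round greased neck (the groove) from the deck to 21 mm above it; over that a 44 mm thick head, its top 39 mm above the deck. The clip may enter the groove from any direction.
- hub (a joint): Height (m) of the hub above home; 0 is home, its top then 0.5 mm below the deck. Starts 14 to 22 mm up. The hub is a dark steel disc, 128 mm across, around the spindle, sliding straight up and down; press its flat top anywhere 22 to 64 mm from the axis. It slides stiffly (4 to 8 N of push), has no spring, stays where left and stops hard at home.
- hub_top (a point): Centre of the hub's top face, on the spindle axis; moves up and down with the hub.
- clip: Open spring clip of plain steel, 16 mm thick, loose and flat on the deck, about 0.2 kg. Origin: centre of its seat (on the spindle axis once home), on its underside. x points out through the mouth, z up. It starts 100 to 155 mm from the spindle, clear of the hub, mouth turned towards the spindle within about 45 degrees. Pushed on its back it slides on the deck.
- bottle: Amber glass bottle with black cap, 68 mm across, 150 mm tall, standing loose on the bench beyond the mixer's spindle end. Origin: centre of its underside.
- mug: White ceramic mug, 80 mm across, 100 mm tall, standing loose on the bench beside the mixer, on the side away from the robot. Origin: centre of its underside.
- bowl: White porcelain bowl, 100 mm across, 45 mm tall, standing loose on the bench beside the mixer, on the side away from the robot. Origin: centre of its underside.
- clip_back (a point): Middle of the clip's flat rear face, 34 mm behind the clip's origin, 8 mm above its underside; axes as the clip's. The back is a straight bar 76 mm wide across y and 18 mm thick. Push here along x: it takes about 7 to 13 N to snap the clip onto the neck; once home it has about 2 mm of play either way and the push meets a hard stop.
- clip_mouth (a point): Middle of the clip's mouth, 34 mm ahead of its origin; axes as the clip's. Two sprung curved arms (outer width 63 mm) end here in flared tips, inner edges about 70 mm apart. Inside, at x = 14 mm, round noses 22 mm apart must spread to pass the 30 mm neck, then close behind it.
Mind the look-alikes: they are no part of the job. Of the things that look like the clip, the middle-sized one is meant.

How it is judged:
By the outcome, as a careful person would: the job done as asked, in the order asked, and still so for the second after the job is handed in, with the robot touching nothing.
It also fails if it takes over 51 s, if anything falls off the work surface, if the arm or the gripper's body presses on something with over 40 N, if the wrist force passes 120 N, or if a joint passes its speed limit or range.

ROBOT

A 6-joint arm with a two-finger parallel gripper is mounted at the origin on the work surface. World frame = base frame: x ahead of the robot, y to its left, z up, the work surface at z = 0. Lengths are in mm, angles in degrees, forces in N, time in s.
With the tool pointing down it reaches from about 300 to 950 mm from the base axis. Payload 3.1 kg.
Tool frame: the origin (TCP) lies on the centre line of the jaws, within the pads' length; the fingertips stand 11 mm ahead of it and the grasp point (between the pads) lies 8 mm behind it; z points along the fingers, y is the direction in which the jaws open and shut (so a half turn about z gives the same grasp; the last joint's range is limited). The gripper opens to 85 mm and grips with 20 to 120 N. Pads are 22 mm wide; open, the fingers measure 114 mm over their backs; the gripper's body (76 mm by 85 mm) begins 54 mm behind the grasp point. The pads swing forward as they close: fully open they stand 13 mm farther back than shut.
Start: joints at [-75.671, 17.653, 93.61, -0, 68.738, -3.994], TCP at [196.459, -593.326, 242.272] pointing down, gripper open.
Joint ranges: [-175.34, 175.34], [-45.06, 112.39], [2.9, 150.54], [-68.45, 248.45], [3.09, 151.38], [-168.51, 168.51]. Speed limits (degrees/s): [159.86, 159.86, 180, 180, 180, 180].

INTERFACE

Orientations are given as [roll, pitch, yaw] about the fixed x, y, z axes, in that order (R = Rz(yaw) Ry(pitch) Rx(roll)).
In Python, from station import bot gives the robot as it stands.
- The arm moves only by the tool drive_tool, never from a script. Its argument "targets" is a list of rows, each an object with "travel": the shift along the tool's x, y, z in mm, a list of three; "turn": the turn about the tool's z in rad; "gripper": the finger opening in mm, from 0 to 85.4. In form: [{"travel": [x, y, z], "turn": turn, "gripper": gripper}, ...]. A call has 1 to 5 rows; each row is the pose to reach, as a shift and turn from the pose commanded when the call began, along the tool's axes at that moment; what a row does not reach only later rows make up. A row lasts 1/12 s, in which the tool goes at most 41.7 mm and 7.16 degrees, less where a joint would pass 70% of its speed; a pose out of reach is approached as far as the arm can. A call with a gripper value outside its range is refused whole. The fingers move at their own pace and stop on an object; "grip_force" is the grip in N (left out, the last holds). Time passes only in rows, so rows that repeat a pose let the fingers close. It gives the time, the measured TCP pose, the force and the opening at its end, in the units of the state.
- bot.observe(): the state, without advancing time (a new reading comes with each control period).
- bot.read_camera(name): name is "scene" or "top" or "wrist"; returns the picture (480x640x3 uint8, red, green, blue); there is no depth.
- bot.calibration(name): a dict with "mtx" (3x3 intrinsics, pixels), "dist" ([k1, k2, p1, p2, k3] as OpenCV has them; the pictures are not rectified), "R" (3x3) and "t" (3): a world point X has camera coordinates R X + t. Camera axes: x right, y down, z forward; pixel columns grow to the right and rows downward; lengths in mm; the calibration is good to about 2 mm. A picture is of the moment at which its call begins: read the wrist's pose just before it. calibration takes no time and is no camera call; for the wrist camera it gives the pose at the moment of the call.
- bot.close_job(): hands the job in, once; it reports no verdict.
The state is a dict: "t": time; "joint_pos": joint angles; "qvel": joint speeds; "joint_efforts": joint torques, N m; "tcp_pos": TCP position; "ee_rot": TCP orientation; "wrist_force": force on the tool from outside, world axes, zero at the start; "torque": the same for the moment, N m; "width": opening from 0.0 (shut) to 1.0 (fully open).
Only numpy, scipy, OpenCV 4.12 (cv2) and the standard library are available. Lean on these libraries where they do the work, as an engineer would, in place of code of your own. Each camera call takes 0.05 s, during which the arm holds its last target.

## Working session

There is one attempt and no reset: what is moved stays moved. The work goes in short steps, Python scripts to look and compute and a tool call to move; the robot and the scene stay as the last step left them, time stands still between calls to the robot, and variables do not carry over. Pictures are saved under pics/ and viewed, and the job is handed in when it is done.

Besides the shell and the picture viewer there is one more tool, called after "Emit:" by a JSON object that holds its "method" and its "body", one argument or row to a line. drive_tool: Moves the arm, as the interface text tells. Its arguments: {"type":"object","properties":{"targets":{"type":"array","items":{"type":"object","properties":{"travel":{"type":"array","items":{"type":"number"}},"turn":{"type":"number"},"gripper":{"type":"number"}}}},"grip_force":{"type":"number"}},"required":["targets"]}

```bash
ls; mkdir -p pics; cat > h.py <<'E'
import numpy as np, cv2, json
from station import bot
def snap(name,fn):
    c=bot.calibration(name); im=bot.read_camera(name)
    cv2.imwrite('pics/'+fn+'.png',cv2.cvtColor(im,cv2.COLOR_RGB2BGR))
    json.dump({k:np.asarray(v).tolist() for k,v in c.items()},open('pics/'+fn+'.json','w'))
def load(fn): return {k:np.array(v,float) for k,v in json.load(open('pics/'+fn+'.json')).items()}
def back(fn,px,z):
    c=load(fn); p=cv2.undistortPoints(np.array(px,float).reshape(-1,1,2),c['mtx'],c['dist']).reshape(-1,2)
    d=np.c_[p,np.ones(len(p))]@c['R']; o=-c['R'].T@c['t'].ravel()
    return o+d*((z-o[2])/d[:,2])[:,None]
def proj(fn,X):
    c=load(fn); return cv2.projectPoints(np.array(X,float).reshape(-1,1,3),cv2.Rodrigues(c['R'])[0],c['t'],c['mtx'],c['dist'])[0].reshape(-1,2)
E
python3 - <<'E'
from h import *
print(bot.observe())
snap('scene','s0');snap('top','t0')
print(load('t0'))
E
```

```text
pics
{'t': 0.0, 'joint_pos': array([-7.56704089e+01,  1.77060240e+01,  9.36896199e+01, -8.72996690e-04,
        6.87392673e+01, -3.99242457e+00]), 'qvel': array([-0.01578823, -0.01545938, -0.01245125, -0.044802  ,  0.12606538,
       -0.06138038]), 'joint_efforts': array([ 3.71602728e-04, -4.15248907e+01, -2.76666176e+01, -2.93463438e-05,
        1.00357094e-02,  2.22344767e-06]), 'tcp_pos': array([ 196.25381981, -592.53599843,  241.02973201]), 'ee_rot': array([-1.79865360e+02, -8.58226400e-03,  1.83223231e+01]), 'wrist_force': array([-1.02913519,  0.20128372, -0.02532304]), 'torque': array([ 0.00133441,  0.02810959, -0.01509434]), 'width': 0.995686920808557}
{'mtx': array([[610.83328401,   0.        , 308.08215451],
       [  0.        , 610.83328401, 229.20935978],
       [  0.        ,   0.        ,   1.        ]]), 'dist': array([-0.06002564,  0.        ,  0.        ,  0.        ,  0.        ]), 'R': array([[-0.02171219, -0.99974938, -0.00545582],
       [-0.99743998,  0.02203329, -0.06802954],
       [ 0.0681327 ,  0.00396479, -0.99766839]]), 't': array([   4.75570382,  606.59115674, 1174.63176716])}
```

View pics/s0.png

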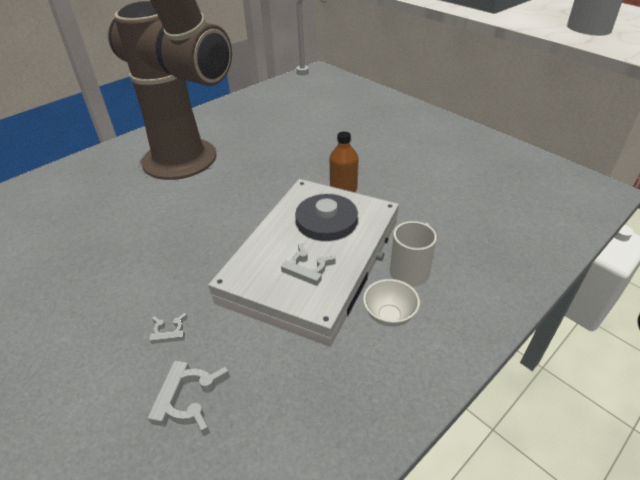

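View pics/t0.png

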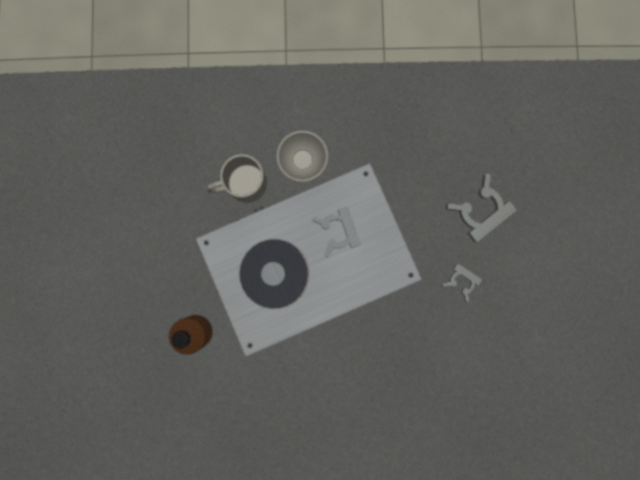

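The top view shows the mixer, with the hub near (273,273) and the middle-sized clip on the deck near (338,233), its back to the right. The two look-alikes lie on the bench. I'll zoom in to measure.

```bash
python3 - <<'E'
from h import *
im=cv2.imread('pics/t0.png')[195:315,230:390]
cv2.imwrite('pics/t0z.png',cv2.resize(cv2.convertScaleAbs(im,alpha=1.4),None,fx=5,fy=5,interpolation=cv2.INTER_CUBIC))
c=back('t0',[[197,238],[371,164],[421,279],[246,355]],60);print(c)
print(np.linalg.norm(np.roll(c,-1,0)-c,axis=1), c.mean(0))
E
```

```text
[[ 591.81260852  202.2555032    60.        ]
 [ 725.86860464 -131.3893125    60.        ]
 [ 505.1350711  -219.3947486    60.        ]
 [ 370.33370699  112.69618012   60.        ]]
[359.56901026 237.63048964 358.40730002 238.90118496] [548.28749781  -8.95809445  60.        ]
```

View pics/t0z.png

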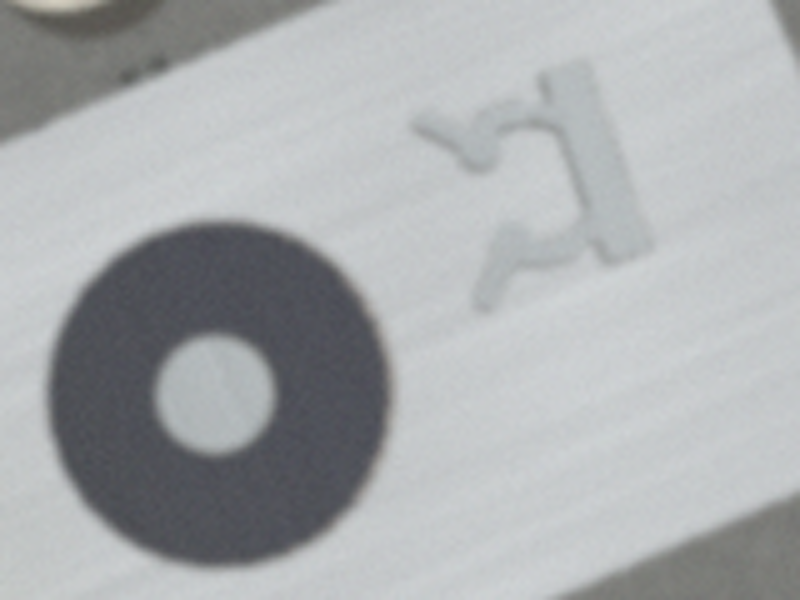

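```bash
python3 - <<'E'
from h import *
from scipy.optimize import least_squares
c=back('t0',[[197,238],[371,164],[421,279],[246,355]],60)
u=(c[0]-c[1]+c[3]-c[2])[:2];u/=np.linalg.norm(u)
print('yaw',np.degrees(np.arctan2(u[1],u[0])),'spindle',c.mean(0)[:2]+70*u)
off=np.array([230,195]);
f=lambda z:(np.array(z)+.5)/5-.5+off
print('head',back('t0',f([[216,394]]),99), 'hubC',[back('t0',f([[220,393]]),z) for z in(74,82)])
print('hub dia',[np.linalg.norm(np.diff(back('t0',f([[48,393],[391,393]]),z),axis=0)) for z in (74,82)])
b=back('t0',f([[594,60],[652,250],[606,264],[543,73]]),76);print(b,np.linalg.norm(np.roll(b,-1,0)-b,axis=1))
d=(b[1]-b[0]+b[2]-b[3])[:2];d/=np.linalg.norm(d)
n=np.array([d[1],-d[0]]);m=(b.mean(0))[:2]
s=back('t0',f([[216,394]]),99)[0,:2]
if n@(s-m)<0:n=-n
o=m+25*n
tips=back('t0',f([[418,116],[484,305]]),76)
print('clip yaw',np.degrees(np.arctan2(n[1],n[0])),'origin',o,'dist',np.linalg.norm(s-o),'bearing',np.degrees(np.arctan2(*(s-o)[::-1])),'tipmid',tips.mean(0),'pred',o+34*n)
w=bot.calibration('wrist');print(w, -np.array(w['R']).T@w['t'])
E
```

```text
yaw 111.99131789339575 spindle [522.07487139  55.94874815]
head [[521.98765676  57.13936565  99.        ]] hubC [array([[522.25753783,  57.22226143,  74.        ]]), array([[522.27757434,  56.72724011,  82.        ]])]
hub dia [np.float64(127.82727216295747), np.float64(126.92959695069523)]
[[ 643.48988648  -85.07585655   76.        ]
 [ 571.90492283 -104.81812962   76.        ]
 [ 567.06919925  -87.54228595   76.        ]
 [ 639.02515584  -65.87383048   76.        ]] [74.25741961 17.93987171 75.14773218 19.71424929]
clip yaw 106.09254600452276 origin [598.44254968 -61.80714505] dist 141.39880855601416 bearing 122.73157197017099 tipmid [588.36810455 -30.26314098  76.        ] pred [589.01810136 -29.13942745]
{'mtx': array([[393.11137558,   0.        , 316.54957051],
       [  0.        , 393.11137558, 233.07179668],
       [  0.        ,   0.        ,   1.        ]]), 'dist': array([-0.01936703,  0.        ,  0.        ,  0.        ,  0.        ]), 'R': array([[ 0.31344856, -0.9496012 , -0.00275135],
       [-0.90024918, -0.29807767,  0.3173344 ],
       [-0.30216124, -0.09699111, -0.94830971]]), 't': array([-622.66605337,  -39.88718439,  381.4848163 ])} [ 274.53529867 -566.17327213  372.71015854]
```

Emit:
{"method": "drive_tool", "body": {
  "targets": [
    {"travel": [38, -35, 0], "turn": -0.12, "gripper": 0},
    {"travel": [76, -70, 0], "turn": -0.24, "gripper": 0},
    {"travel": [114, -105, 0], "turn": -0.36, "gripper": 0},
    {"travel": [133, -122, 0], "turn": -0.48, "gripper": 0},
    {"travel": [133, -122, 0], "turn": -0.6, "gripper": 0}
  ]
}}

```text
t: 0.52
tcp_pos: [285.7, -430.4, 241.1]
ee_rot: [-179.8, -0.2, 53.2]
wrist_force: [0.0, 0.0, -0.1]
width: 0.298
```

Emit:
{"method": "drive_tool", "body": {
  "targets": [
    {"travel": [0, 0, 0], "turn": -0.12, "gripper": 0},
    {"travel": [0, 0, 0], "turn": -0.24, "gripper": 0},
    {"travel": [0, 0, 0], "turn": -0.36, "gripper": 0},
    {"travel": [0, 0, 0], "turn": -0.48, "gripper": 0},
    {"travel": [0, 0, 0], "turn": -0.6, "gripper": 0}
  ]
}}

```text
t: 0.93
tcp_pos: [284.3, -435.1, 241.8]
ee_rot: [-180.0, -0.1, 87.4]
wrist_force: [0.6, 0.7, -0.4]
width: -0.002
```

Emit:
{"method": "drive_tool", "body": {
  "targets": [
    {"travel": [0, 0, 0], "turn": -0.12, "gripper": 0},
    {"travel": [0, 0, 0], "turn": -0.24, "gripper": 0},
    {"travel": [0, 0, 0], "turn": -0.336, "gripper": 0},
    {"travel": [0, 0, 0], "turn": -0.336, "gripper": 0}
  ]
}}

```text
t: 1.27
tcp_pos: [284.1, -435.3, 241.7]
ee_rot: [-180.0, -0.1, 106.4]
wrist_force: [0.4, 0.1, -0.1]
width: 0.001
```

Emit:
{"method": "drive_tool", "body": {
  "targets": [
    {"travel": [28, 28, 0], "turn": 0, "gripper": 0},
    {"travel": [56, 57, 0], "turn": 0, "gripper": 0},
    {"travel": [84, 85, 0], "turn": 0, "gripper": 0},
    {"travel": [112, 114, 0], "turn": 0, "gripper": 0},
    {"travel": [140, 142, 0], "turn": 0, "gripper": 0}
  ]
}}

```text
t: 1.68
tcp_pos: [381.6, -259.7, 242.1]
ee_rot: [180.0, -0.0, 106.1]
wrist_force: [0.3, 0.4, -0.6]
width: 0.0
```

Emit:
{"method": "drive_tool", "body": {
  "targets": [
    {"travel": [28, 28, 0], "turn": 0, "gripper": 0},
    {"travel": [56, 57, 0], "turn": 0, "gripper": 0},
    {"travel": [84, 85, 0], "turn": 0, "gripper": 0},
    {"travel": [112, 114, 0], "turn": 0, "gripper": 0},
    {"travel": [112, 114, 0], "turn": 0, "gripper": 0}
  ]
}}

```text
t: 2.1
tcp_pos: [461.7, -116.1, 242.4]
ee_rot: [179.8, -0.1, 106.5]
wrist_force: [0.8, 0.1, 1.0]
width: -0.002
```

```bash
python3 - <<'E'
from h import *
snap('wrist','w1');o=bot.observe();print(o['tcp_pos'],o['ee_rot'])
E
```

```text
[ 460.31505387 -118.71480893  242.17207126] [ 1.79979403e+02 -3.54399222e-02  1.06557671e+02]
```

View pics/w1.png

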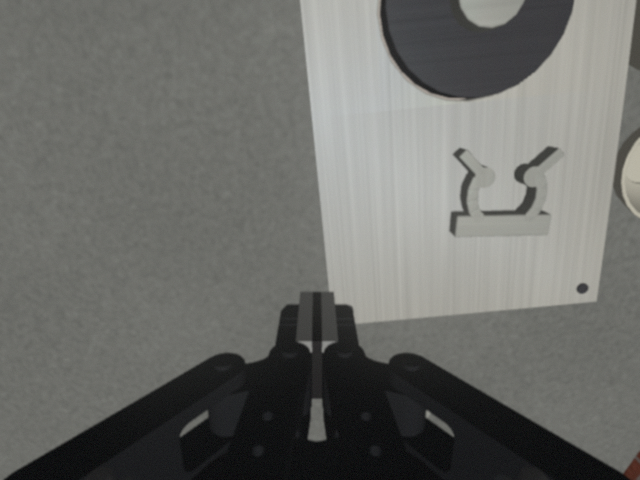

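```bash
python3 - <<'E'
from h import *
im=cv2.imread('pics/w1.png')[135:250,430:590]
cv2.imwrite('pics/w1z.png',cv2.resize(im,None,fx=5,fy=5,interpolation=cv2.INTER_CUBIC))
c=load('w1');print(-c['R'].T@c['t'])
E
```

```text
[438.98367083 -37.31063486 374.1352898 ]
```

View pics/w1z.png

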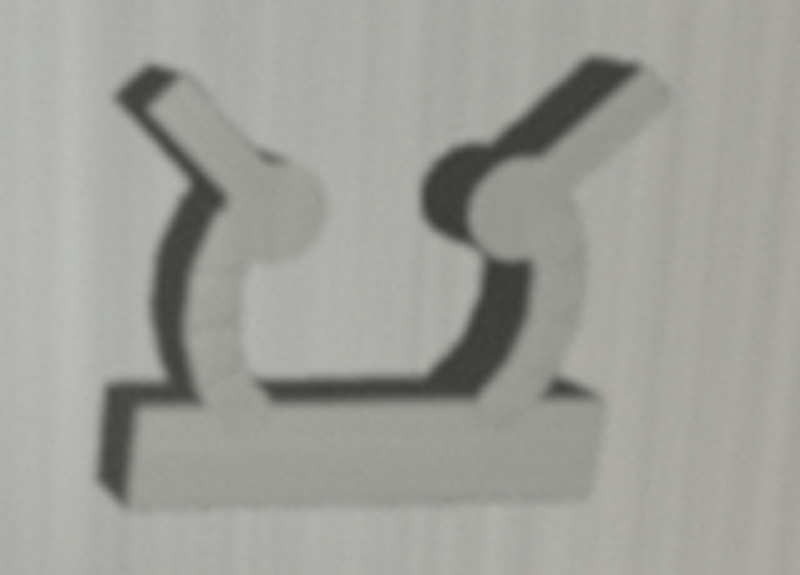

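```bash
python3 - <<'E'
from h import *
f=lambda z:(np.array(z)+.5)/5-.5+np.array([430,135])
b=back('w1',f([[137,404],[606,399],[589,499],[128,512]]),76);print(b,np.linalg.norm(np.roll(b,-1,0)-b,axis=1))
d=(b[1]-b[0]+b[2]-b[3])[:2];d/=np.linalg.norm(d)
n=np.array([-d[1],d[0]]);m=b.mean(0)[:2]
print('clip yaw',np.degrees(np.arctan2(n[1],n[0])),'bar',m,'origin',m+25*n)
c0=back('w1',f([[275,210],[518,208]]),76);print('noses',c0,np.linalg.norm(c0[0]-c0[1]), 'pred mid',m+39*n)
E
```

```text
[[ 569.89768714  -86.10804127   76.        ]
 [ 641.44801025  -64.05116178   76.        ]
 [ 646.54385798  -79.9860487    76.        ]
 [ 575.56069773 -103.23197474   76.        ]] [74.87292347 16.72986208 74.69258408 18.03604132]
clip yaw 107.63232475422585 bar [608.36256328 -83.34430662] origin [600.78987309 -59.51880845]
noses [[578.25204975 -51.44722699  76.        ]
 [614.21430986 -40.385129    76.        ]] 37.62517992803628 pred mid [596.54916659 -46.17652947]
```

Emit:
{"method": "drive_tool", "body": {
  "targets": [
    {"travel": [27, 27, 0], "turn": 0, "gripper": 0},
    {"travel": [54, 55, 20], "turn": 0, "gripper": 0},
    {"travel": [81, 82, 40], "turn": 0, "gripper": 0},
    {"travel": [107, 109, 70], "turn": 0, "gripper": 0},
    {"travel": [107, 109, 100], "turn": 0, "gripper": 0}
  ]
}}

```text
t: 2.57
tcp_pos: [538.4, 13.5, 144.2]
ee_rot: [179.5, 0.1, 106.3]
wrist_force: [0.8, -0.6, 0.7]
width: -0.002
```

Emit:
{"method": "drive_tool", "body": {
  "targets": [
    {"travel": [0, 0, 10], "turn": 0, "gripper": 0},
    {"travel": [0, 0, 30], "turn": 0, "gripper": 0},
    {"travel": [0, 0, 40], "turn": 0, "gripper": 0},
    {"travel": [0, 0, 40], "turn": 0, "gripper": 0}
  ]
}}

```text
t: 2.9
tcp_pos: [531.0, 10.1, 100.0]
ee_rot: [-179.7, -0.1, 106.2]
wrist_force: [-0.5, 1.0, -0.6]
width: 0.001
```

Emit:
{"method": "drive_tool", "body": {
  "targets": [
    {"travel": [3, 0, 4], "turn": 0, "gripper": 0},
    {"travel": [3, 0, 8], "turn": 0, "gripper": 0},
    {"travel": [3, 0, 12], "turn": 0, "gripper": 0},
    {"travel": [3, 0, 12], "turn": 0, "gripper": 0}
  ]
}}

```text
t: 3.23
tcp_pos: [533.6, 13.9, 90.9]
ee_rot: [179.9, 0.0, 106.3]
wrist_force: [-0.3, -0.4, -0.5]
width: 0.002
```

Emit:
{"method": "drive_tool", "body": {
  "targets": [
    {"travel": [0, 0, 3], "turn": 0, "gripper": 0},
    {"travel": [0, 0, 6], "turn": 0, "gripper": 0},
    {"travel": [0, 0, 6], "turn": 0, "gripper": 0}
  ]
}}

```text
t: 3.48
tcp_pos: [533.5, 14.0, 84.5]
ee_rot: [179.9, 0.1, 106.3]
wrist_force: [0.2, -0.8, 1.4]
width: -0.004
```

Emit:
{"method": "drive_tool", "body": {
  "targets": [
    {"travel": [0, 0, 3], "turn": 0, "gripper": 0},
    {"travel": [0, 0, 6], "turn": 0, "gripper": 0},
    {"travel": [0, 0, 6], "turn": 0, "gripper": 0}
  ]
}}

```text
t: 3.73
tcp_pos: [533.3, 14.3, 78.0]
ee_rot: [179.9, 0.0, 106.3]
wrist_force: [1.4, -0.8, 2.0]
width: 0.001
```

Emit:
{"method": "drive_tool", "body": {
  "targets": [
    {"travel": [0, 0, 2], "turn": 0, "gripper": 0},
    {"travel": [0, 0, 4], "turn": 0, "gripper": 0},
    {"travel": [0, 0, 4], "turn": 0, "gripper": 0}
  ]
}}

```text
t: 3.98
tcp_pos: [533.1, 14.4, 74.0]
ee_rot: [180.0, 0.0, 106.3]
wrist_force: [1.2, -1.1, 1.1]
width: 0.001
```

Emit:
{"method": "drive_tool", "body": {
  "targets": [
    {"travel": [0, 0, 1.5], "turn": 0, "gripper": 0},
    {"travel": [0, 0, 3], "turn": 0, "gripper": 0},
    {"travel": [0, 0, 3], "turn": 0, "gripper": 0}
  ]
}}

```text
t: 4.23
tcp_pos: [533.0, 14.5, 71.0]
ee_rot: [180.0, -0.0, 106.3]
wrist_force: [1.4, -1.0, 2.4]
width: 0.001
```

Emit:
{"method": "drive_tool", "body": {
  "targets": [
    {"travel": [0, 0, 1], "turn": 0, "gripper": 0},
    {"travel": [0, 0, 2], "turn": 0, "gripper": 0},
    {"travel": [0, 0, 2], "turn": 0, "gripper": 0}
  ]
}}

```text
t: 4.48
tcp_pos: [533.0, 14.4, 70.5]
ee_rot: [-180.0, -0.0, 106.3]
wrist_force: [-0.8, -1.4, 11.4]
width: -0.0
```

Emit:
{"method": "drive_tool", "body": {
  "targets": [
    {"travel": [0, 0, 0.7], "turn": 0, "gripper": 0},
    {"travel": [0, 0, 1.5], "turn": 0, "gripper": 0},
    {"travel": [0, 0, 1.5], "turn": 0, "gripper": 0}
  ]
}}

```text
t: 4.73
tcp_pos: [533.1, 14.4, 70.4]
ee_rot: [-179.9, -0.0, 106.3]
wrist_force: [-5.5, -1.6, 21.3]
width: 0.005
```

Emit:
{"method": "drive_tool", "body": {
  "targets": [
    {"travel": [0, 0, -10], "turn": 0, "gripper": 0},
    {"travel": [0, 0, -40], "turn": 0, "gripper": 0},
    {"travel": [0, 0, -70], "turn": 0, "gripper": 0},
    {"travel": [0, 0, -70], "turn": 0, "gripper": 0}
  ]
}}

```text
t: 5.07
tcp_pos: [536.2, 14.5, 142.7]
ee_rot: [179.5, 0.1, 106.3]
wrist_force: [1.4, 0.5, 1.2]
width: 0.001
```

```bash
python3 - <<'E'
from h import *
snap('wrist','w2');snap('scene','s2');o=bot.observe();print(o['tcp_pos'],o['ee_rot'])
a=cv2.imread('pics/s2.png')[150:350,200:420];b=cv2.imread('pics/w2.png')
cv2.imwrite('pics/s2z.png',cv2.resize(a,None,fx=3.5,fy=3,interpolation=cv2.INTER_CUBIC))
E
```

```text
[533.12134291  14.51139894 138.53645644] [1.79917701e+02 8.00099647e-03 1.06323888e+02]
```

View pics/s2z.png

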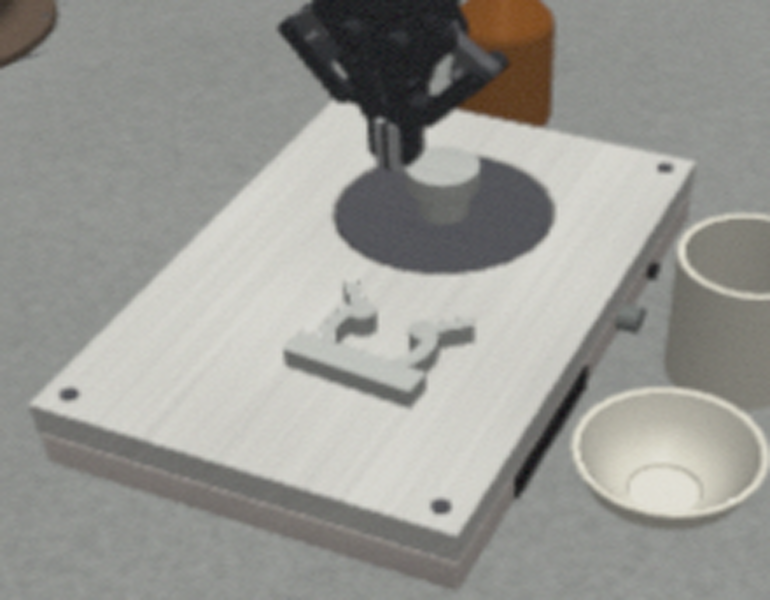

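View pics/w2.png

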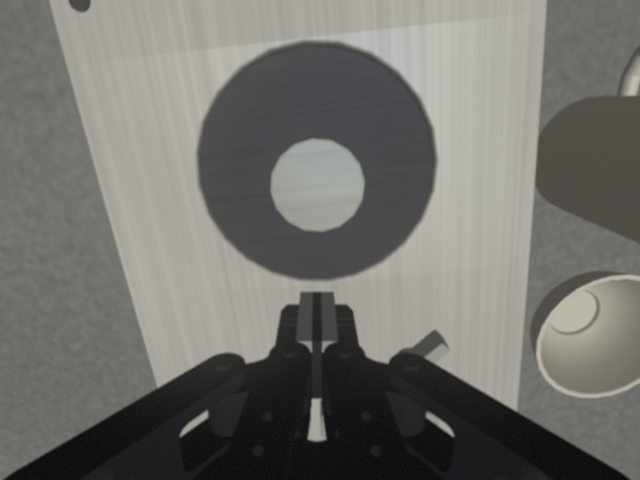

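The hub is flush and the neck is showing: the hub circle is centred near (317,160) and the head top near (317,185). Next I'll get the spindle position from this view.

```bash
python3 - <<'E'
from h import *
im=cv2.imread('pics/w2.png');g=cv2.cvtColor(im,cv2.COLOR_BGR2GRAY)
for nm,z in (('hub',59.5),('head',99)):
    m=(g<110).astype(np.uint8) if nm=='hub' else (g>120).astype(np.uint8)
    n,l,s,c=cv2.connectedComponentsWithStats(m)
    k=l[110,300] if nm=='hub' else l[185,317]
    print(s[k])
    cs,_=cv2.findContours((l==k).astype(np.uint8),cv2.RETR_EXTERNAL,cv2.CHAIN_APPROX_NONE)
    p=max(cs,key=len).reshape(-1,2).astype(float); 
    W=back('w2',p,z)[:,:2]
    A=np.c_[2*W,np.ones(len(W))];q=np.linalg.lstsq(A,(W**2).sum(1),rcond=None)[0]
    print(nm,q[:2],np.sqrt(q[2]+q[:2]@q[:2])*2)
E
```

```text
[  198    42   238   238 37545]
hub [524.79349081  59.17978351] 129.24653000603791
[ 271  139   94   93 6788]
head [524.7574741   59.13675737] 41.87742154957624
```

```bash
python3 - <<'E'
from h import *
t=np.array([533.1,14.5,138.5]);a=np.radians(106.3);x=np.array([np.cos(a),np.sin(a),0])
y=np.array([np.sin(a),-np.cos(a),0]);z=np.array([0,0,-1])
print(proj('w2',[t+11*z+11*x,t+11*z-11*x,t+11*z+11*x+5*y]))
E
python3 - <<'E'
import cv2
im=cv2.imread('pics/w2.png')[270:370,257:377]
cv2.imwrite('pics/w2z.png',cv2.resize(cv2.convertScaleAbs(im,alpha=2.5),None,fx=5,fy=5))
E
```

```text
[[306.70428549 282.69497756]
 [307.14638855 329.20934338]
 [318.87716041 282.65016554]]
```

View pics/w2z.png

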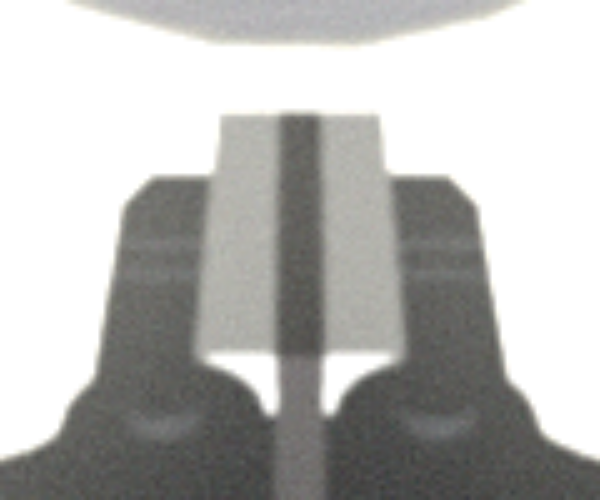

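Emit:
{"method": "drive_tool", "body": {
  "targets": [
    {"travel": [-40, 8, 0], "turn": -0.015, "gripper": 85},
    {"travel": [-80, 16, 0], "turn": -0.015, "gripper": 85},
    {"travel": [-120, 24, 0], "turn": -0.015, "gripper": 85},
    {"travel": [-160, 32, 0], "turn": -0.015, "gripper": 85},
    {"travel": [-200, 40, 0], "turn": -0.015, "gripper": 85}
  ]
}}

```text
t: 5.58
tcp_pos: [626.0, -167.1, 134.8]
ee_rot: [-179.8, -0.2, 107.2]
wrist_force: [1.3, 0.9, 0.6]
width: 0.71
```

Emit:
{"method": "drive_tool", "body": {
  "targets": [
    {"travel": [-16, 1, 0], "turn": 0, "gripper": 85},
    {"travel": [-16, 1, 0], "turn": 0, "gripper": 85},
    {"travel": [-16, 1, 0], "turn": 0, "gripper": 85},
    {"travel": [-16, 1, 0], "turn": 0, "gripper": 85}
  ]
}}

```text
t: 5.92
tcp_pos: [631.1, -179.7, 135.7]
ee_rot: [-179.8, -0.2, 107.2]
wrist_force: [0.4, 0.5, -0.1]
width: 0.994
```

```bash
python3 - <<'E'
from h import *
snap('wrist','w3');o=bot.observe();print(o['tcp_pos'],o['ee_rot'])
E
```

```text
[ 631.41958653 -179.39677151  136.15443342] [-1.79832341e+02 -1.68273658e-01  1.07244749e+02]
```

View pics/w3.png

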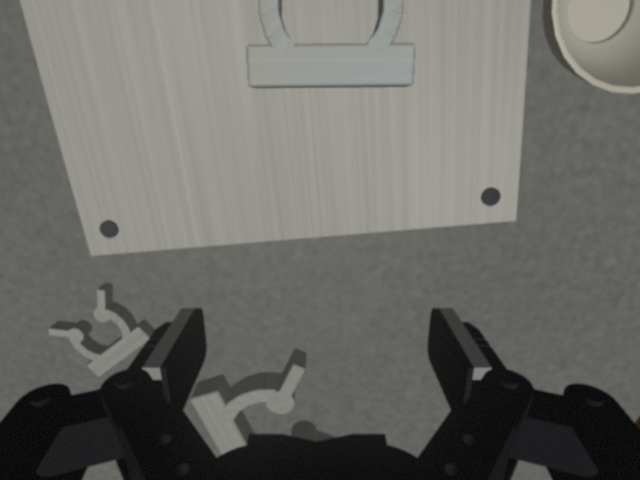

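```bash
python3 - <<'E'
from h import *
im=cv2.imread('pics/w3.png')[30:100,235:425]
cv2.imwrite('pics/w3z.png',cv2.resize(cv2.convertScaleAbs(im,alpha=1.5),None,fx=4,fy=4,interpolation=cv2.INTER_CUBIC))
b=back('w3',[[247,46],[414,44],[414,86],[248,87]],76);print(b,np.linalg.norm(np.roll(b,-1,0)-b,axis=1),b.mean(0))
d=(b[1]-b[0]+b[2]-b[3]);print(np.degrees(np.arctan2(d[1],d[0]))+90)
for w in('w1','w2','w3'):
  c=load(w);R=c['R'];print(w,-R.T@c['t'],np.degrees(np.arctan2(R[0,1],R[0,0])),R[0])
E
```

```text
[[ 570.8006203   -86.88044202   76.        ]
 [ 641.57237488  -64.18958279   76.        ]
 [ 647.99534824  -80.63140155   76.        ]
 [ 575.45772119 -103.48608587   76.        ]] [74.32036288 17.65185517 76.05290221 17.24633285] [608.95651615 -83.79687806  76.        ]
107.6309182675459
w1 [438.98367083 -37.31063486 374.1352898 ] 16.493453559548882 [0.95884916 0.2839049  0.00251142]
w2 [513.01484333  93.78289374 274.03352779] 16.27275099833595 [0.95991146 0.28020227 0.00752841]
w3 [ 608.43930665 -101.05882123  267.50555147] 17.143337432538786 [ 0.95556215  0.29476066 -0.00413987]
```

View pics/w3z.png

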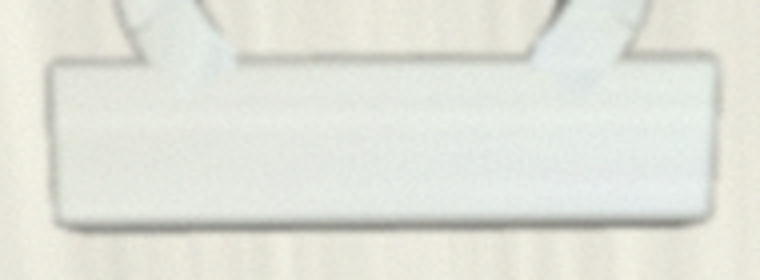

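Emit:
{"method": "drive_tool", "body": {
  "targets": [
    {"travel": [35, 2, 0], "turn": -0.006, "gripper": 85.4},
    {"travel": [65, 4, 0], "turn": -0.006, "gripper": 85.4},
    {"travel": [97.5, 6.3, 10], "turn": -0.006, "gripper": 85.4},
    {"travel": [97.5, 6.3, 40], "turn": -0.006, "gripper": 85.4},
    {"travel": [97.5, 6.3, 40], "turn": -0.006, "gripper": 85.4}
  ]
}}

```text
t: 6.38
tcp_pos: [604.9, -81.9, 93.0]
ee_rot: [-179.5, -0.3, 107.8]
wrist_force: [-1.5, -0.4, -1.5]
width: 0.999
```

Emit:
{"method": "drive_tool", "body": {
  "targets": [
    {"travel": [0, 0, 0], "turn": 0, "gripper": 85.4},
    {"travel": [0, 0, 0], "turn": 0, "gripper": 85.4},
    {"travel": [0, 0, 0], "turn": 0, "gripper": 85.4}
  ]
}}

```text
t: 6.63
tcp_pos: [611.6, -86.9, 99.4]
ee_rot: [179.9, 0.1, 107.5]
wrist_force: [-0.2, -0.2, -1.1]
width: 1.002
```

```bash
python3 - <<'E'
from h import *
o=bot.observe();print(o['tcp_pos'],o['ee_rot'])
snap('wrist','w4');snap('scene','s4')
a=cv2.imread('pics/s4.png')[150:350,200:420]
cv2.imwrite('pics/s4z.png',cv2.resize(a,None,fx=3.5,fy=3,interpolation=cv2.INTER_CUBIC))
E
```

```text
[611.57506471 -86.91357984  99.3778641 ] [1.79867611e+02 8.40472159e-02 1.07516900e+02]
```

View pics/w4.png

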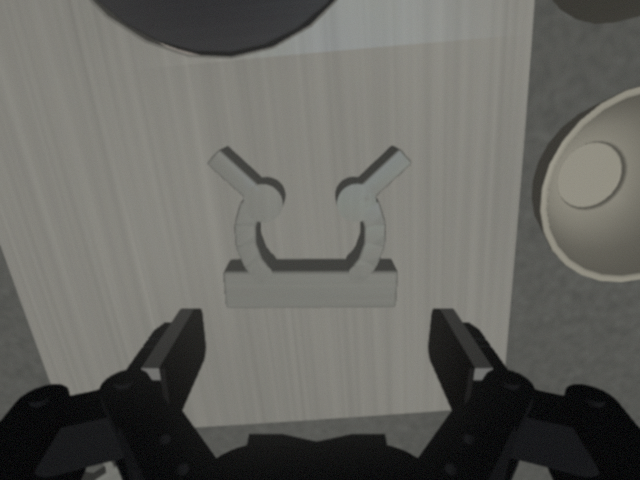

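View pics/s4z.png

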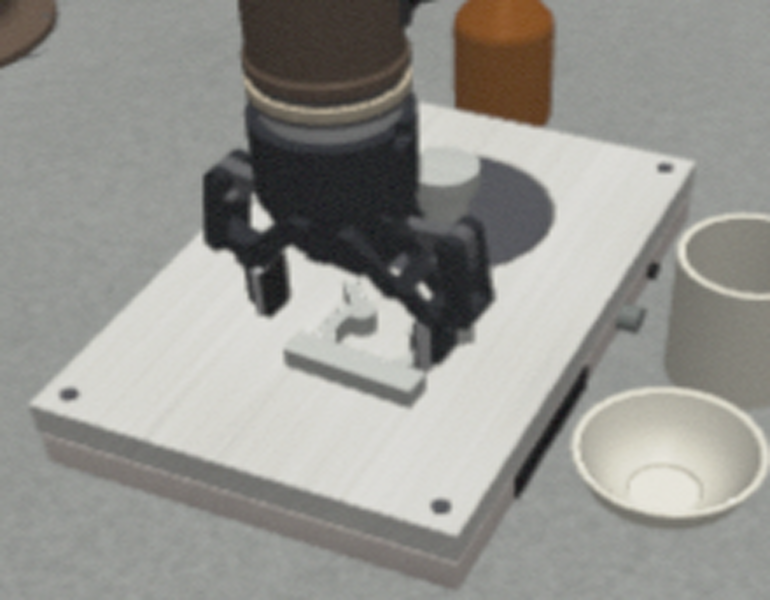

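Emit:
{"method": "drive_tool", "body": {
  "targets": [
    {"travel": [3.5, -2.3, 8], "turn": 0, "gripper": 85.4},
    {"travel": [3.5, -2.3, 18], "turn": 0, "gripper": 85.4},
    {"travel": [3.5, -2.3, 18], "turn": 0, "gripper": 85.4},
    {"travel": [3.5, -2.3, 18], "turn": 0, "gripper": 85.4},
    {"travel": [3.5, -2.3, 18], "turn": 0, "gripper": 85.4}
  ]
}}

```text
t: 7.15
tcp_pos: [606.8, -83.7, 79.2]
ee_rot: [-180.0, -0.0, 107.5]
wrist_force: [0.4, 0.4, -0.3]
width: 1.0
```

```bash
python3 - <<'E'
from h import *
o=bot.observe();print(o['tcp_pos'],o['ee_rot'])
snap('wrist','w5');snap('scene','s5')
a=cv2.imread('pics/s5.png')[210:310,250:350]
cv2.imwrite('pics/s5z.png',cv2.resize(a,None,fx=6,fy=6,interpolation=cv2.INTER_CUBIC))
E
```

```text
[606.76566698 -83.72561486  79.20237907] [-1.79951569e+02 -2.79004218e-02  1.07524524e+02]
```

View pics/w5.png

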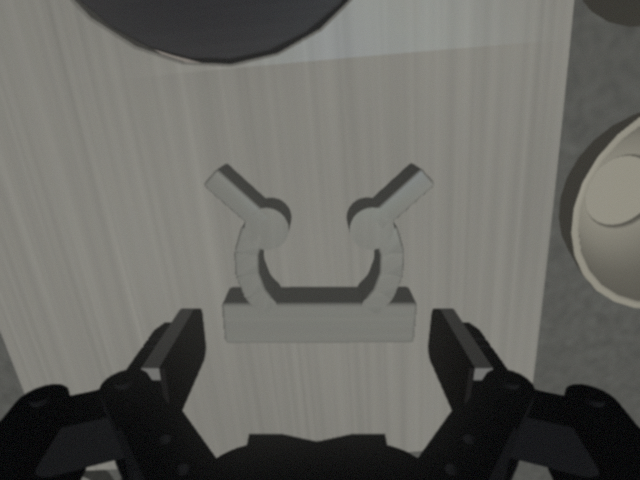

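View pics/s5z.png

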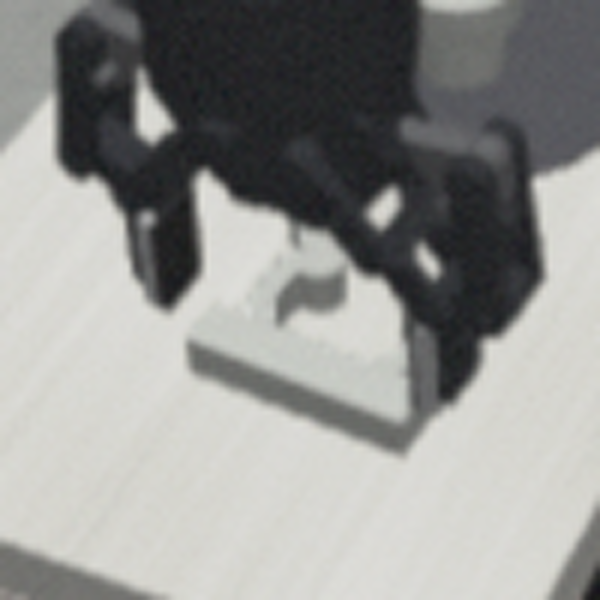

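Emit:
{"method": "drive_tool", "body": {
  "targets": [
    {"travel": [0, -0.5, 5], "turn": 0, "gripper": 85.4},
    {"travel": [0, -0.5, 10], "turn": 0, "gripper": 85.4},
    {"travel": [0, -0.5, 15], "turn": 0, "gripper": 85.4},
    {"travel": [0, -0.5, 15], "turn": 0, "gripper": 85.4},
    {"travel": [0, -0.5, 15], "turn": 0, "gripper": 85.4}
  ]
}}

```text
t: 7.67
tcp_pos: [606.0, -83.7, 64.0]
ee_rot: [-179.9, -0.0, 107.5]
wrist_force: [-0.5, -0.1, -0.1]
width: 0.998
```

Emit:
{"method": "drive_tool", "body": {
  "grip_force": 30,
  "targets": [
    {"travel": [0, 0, 0], "turn": 0, "gripper": 70},
    {"travel": [0, 0, 0], "turn": 0, "gripper": 70},
    {"travel": [0, 0, 0], "turn": 0, "gripper": 70},
    {"travel": [0, 0, 0], "turn": 0, "gripper": 70}
  ]
}}

```text
t: 8.0
tcp_pos: [606.9, -83.9, 65.0]
ee_rot: [180.0, 0.0, 107.5]
wrist_force: [0.6, -0.0, -0.2]
width: 0.881
```

```bash
python3 - <<'E'
from h import *
o=bot.observe();print(o['tcp_pos'],o['ee_rot'],o['wrist_force'],o['torque'],o['width'])
snap('wrist','w6');snap('scene','s6')
a=cv2.imread('pics/s6.png')[210:310,250:350]
cv2.imwrite('pics/s6z.png',cv2.resize(a,None,fx=6,fy=6,interpolation=cv2.INTER_CUBIC))
E
```

```text
[606.91093586 -83.9018604   64.97732157] [1.79967857e+02 1.95661852e-02 1.07535287e+02] [ 0.61493961 -0.03588478 -0.17209007] [-0.00497956  0.0294768  -0.03662945] 0.8806120461052096
```

View pics/w6.png

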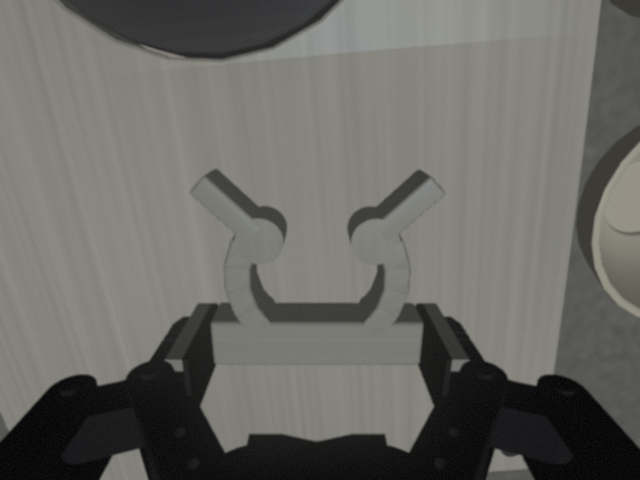

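View pics/s6z.png

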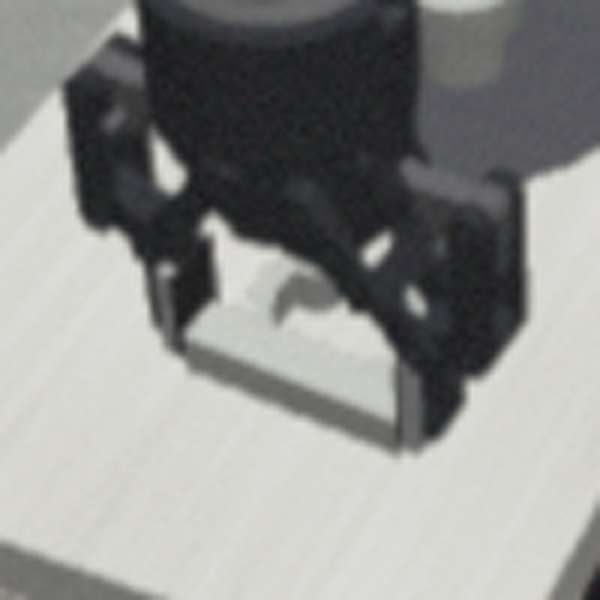

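Emit:
{"method": "drive_tool", "body": {
  "grip_force": 70,
  "targets": [
    {"travel": [0, 0, 0], "turn": 0, "gripper": 68},
    {"travel": [0, 0, -1.5], "turn": 0, "gripper": 68},
    {"travel": [0, 0, -1.5], "turn": -0.075, "gripper": 68},
    {"travel": [0, 0, -1.5], "turn": -0.15, "gripper": 68},
    {"travel": [0, 0, -1.5], "turn": -0.225, "gripper": 68}
  ]
}}

```text
t: 8.52
tcp_pos: [605.8, -83.7, 65.7]
ee_rot: [-179.9, -0.1, 120.6]
wrist_force: [-0.3, -0.6, -1.1]
width: 0.866
```

Emit:
{"method": "drive_tool", "body": {
  "targets": [
    {"travel": [0, 0, 0], "turn": 0, "gripper": 68},
    {"travel": [0, 0, 0], "turn": 0, "gripper": 68},
    {"travel": [0, 0, 0], "turn": 0, "gripper": 68},
    {"travel": [0, 0, 0], "turn": 0, "gripper": 68}
  ]
}}

```text
t: 8.85
tcp_pos: [606.4, -83.8, 66.1]
ee_rot: [-180.0, -0.0, 120.4]
wrist_force: [-0.2, 0.7, -1.9]
width: 0.866
```

```bash
python3 - <<'E'
from h import *
o=bot.observe();print(o['tcp_pos'],o['ee_rot'],o['wrist_force'],o['torque'],o['width'])
snap('wrist','w7');snap('scene','s7')
a=cv2.imread('pics/s7.png')[210:310,250:350]
cv2.imwrite('pics/s7z.png',cv2.resize(a,None,fx=6,fy=6,interpolation=cv2.INTER_CUBIC))
E
```

```text
[606.43632944 -83.79963765  66.06816394] [-1.79980779e+02 -1.65775993e-02  1.20364975e+02] [-0.15738725  0.692682   -1.94270553] [-0.02026624 -0.01424368  0.01649747] 0.8657321732605682
```

View pics/w7.png

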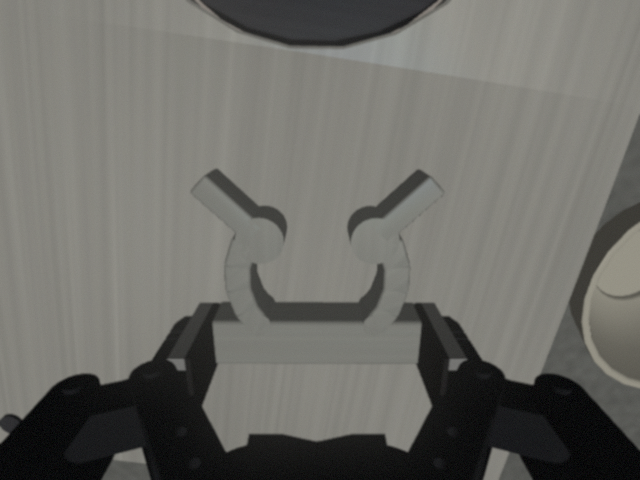

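View pics/s7z.png

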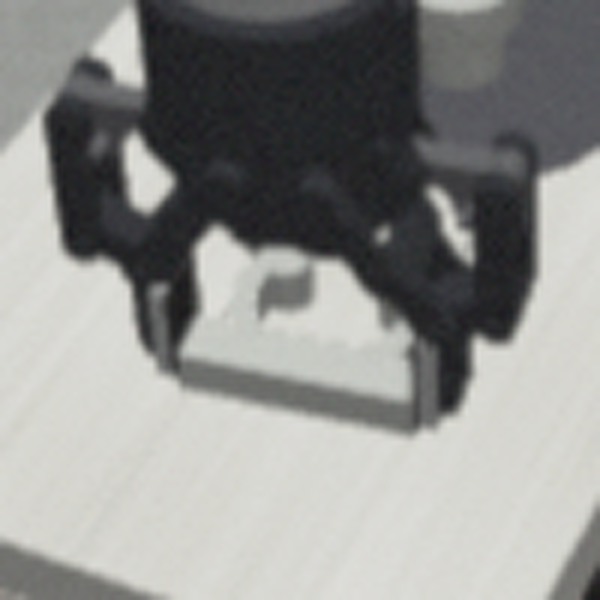

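The clip is gripped and lifted, and the hub is centred near column 322, so the alignment is close. I'll go partway and look again.

Emit:
{"method": "drive_tool", "body": {
  "targets": [
    {"travel": [12, 0.5, 0], "turn": 0, "gripper": 68},
    {"travel": [25, 1, 0], "turn": 0, "gripper": 68},
    {"travel": [38, 1.5, 0], "turn": 0, "gripper": 68},
    {"travel": [50, 1.5, 0], "turn": 0, "gripper": 68},
    {"travel": [55, 1.5, 0], "turn": 0, "gripper": 68}
  ]
}}

```text
t: 9.37
tcp_pos: [578.0, -33.3, 65.9]
ee_rot: [-179.9, -0.1, 120.5]
wrist_force: [0.1, -0.3, -2.0]
width: 0.864
```

Emit:
{"method": "drive_tool", "body": {
  "targets": [
    {"travel": [0, 0, 0], "turn": 0, "gripper": 68},
    {"travel": [0, 0, 0], "turn": 0, "gripper": 68},
    {"travel": [0, 0, 0], "turn": 0, "gripper": 68},
    {"travel": [0, 0, 0], "turn": 0, "gripper": 68}
  ]
}}

```text
t: 9.7
tcp_pos: [580.7, -36.1, 66.5]
ee_rot: [180.0, 0.0, 120.4]
wrist_force: [0.3, 0.9, -1.3]
width: 0.864
```

```bash
python3 - <<'E'
from h import *
o=bot.observe();print(o['tcp_pos'],o['ee_rot'],o['wrist_force'],o['torque'],o['width'])
snap('wrist','w8');snap('scene','s8')
a=cv2.imread('pics/s8.png')[180:300,250:370]
cv2.imwrite('pics/s8z.png',cv2.resize(a,None,fx=5,fy=5,interpolation=cv2.INTER_CUBIC))
E
```

```text
[580.65017737 -36.08645283  66.51660106] [1.79965013e+02 4.13811118e-02 1.20406551e+02] [ 0.32408154  0.93016725 -1.26148473] [-0.00204575 -0.03611757 -0.00843328] 0.8642102435667283
```

View pics/w8.png

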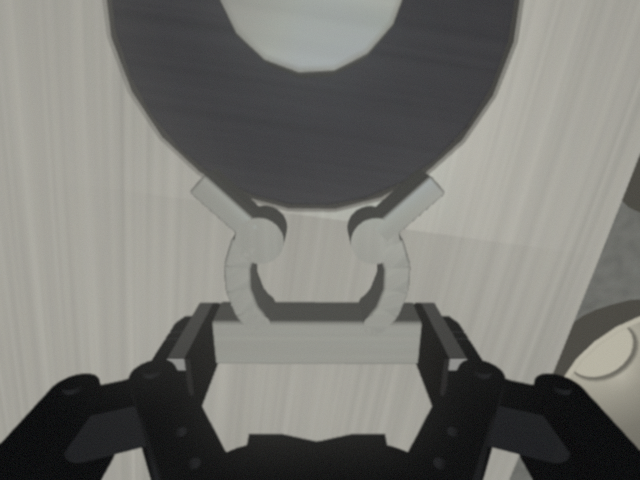

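View pics/s8z.png

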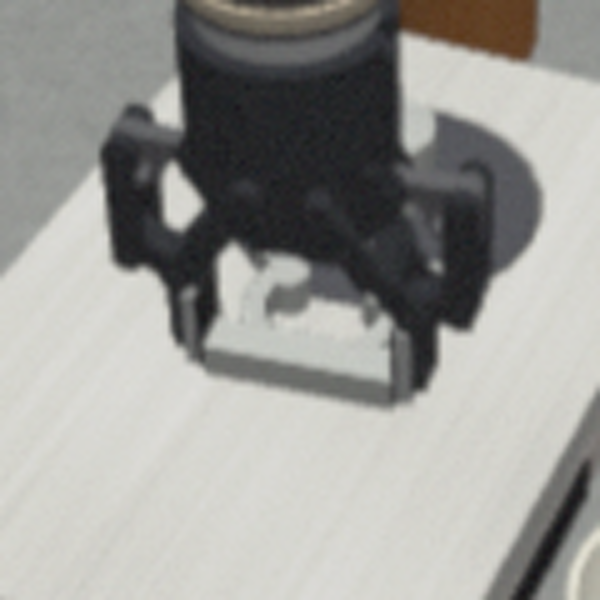

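Emit:
{"method": "drive_tool", "body": {
  "targets": [
    {"travel": [10, -0.5, 0], "turn": 0, "gripper": 68},
    {"travel": [20, -1, 0], "turn": 0, "gripper": 68},
    {"travel": [30, -1, 0], "turn": 0, "gripper": 68},
    {"travel": [35, -1, 0], "turn": 0, "gripper": 68},
    {"travel": [35, -1, 0], "turn": 0, "gripper": 68}
  ]
}}

```text
t: 10.22
tcp_pos: [560.0, -4.5, 65.9]
ee_rot: [-179.9, -0.1, 120.5]
wrist_force: [-0.3, -0.4, -0.8]
width: 0.867
```

Emit:
{"method": "drive_tool", "body": {
  "targets": [
    {"travel": [0, 0, 0], "turn": 0, "gripper": 68},
    {"travel": [0, 0, 0], "turn": 0, "gripper": 68},
    {"travel": [0, 0, 0], "turn": 0, "gripper": 68}
  ]
}}

```text
t: 10.47
tcp_pos: [561.9, -6.1, 66.5]
ee_rot: [180.0, 0.0, 120.4]
wrist_force: [-0.7, -0.3, -2.4]
width: 0.864
```

```bash
python3 - <<'E'
from h import *
o=bot.observe();print(o['tcp_pos'],o['ee_rot'],o['wrist_force'],o['torque'],o['width'])
snap('wrist','w9');snap('scene','s9')
a=cv2.imread('pics/s9.png')[180:300,250:370]
cv2.imwrite('pics/s9z.png',cv2.resize(a,None,fx=5,fy=5,interpolation=cv2.INTER_CUBIC))
E
```

```text
[561.91645367  -6.14603438  66.47044604] [1.79970655e+02 2.92638779e-02 1.20421671e+02] [-0.66525679 -0.31038021 -2.3710771 ] [-0.07605573 -0.03117259  0.00474639] 0.8640532883370609
```

View pics/w9.png

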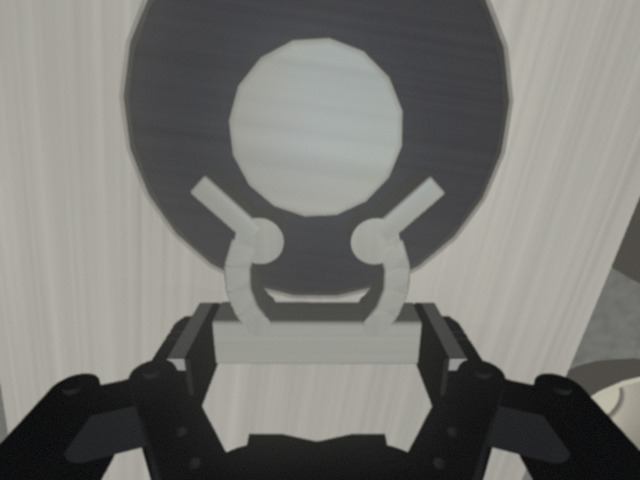

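View pics/s9z.png

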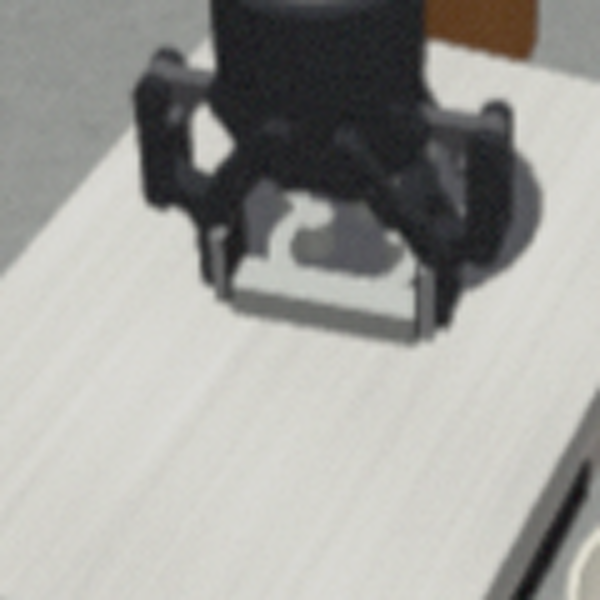

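Head and clip are both centred at column 316. I'll insert slowly and watch the force.

Emit:
{"method": "drive_tool", "body": {
  "targets": [
    {"travel": [5, 0, 0], "turn": 0, "gripper": 68},
    {"travel": [10, 0, 0], "turn": 0, "gripper": 68},
    {"travel": [15, 0, 0], "turn": 0, "gripper": 68},
    {"travel": [18, 0, 0], "turn": 0, "gripper": 68},
    {"travel": [18, 0, 0], "turn": 0, "gripper": 68}
  ]
}}

```text
t: 10.98
tcp_pos: [551.6, 10.3, 66.1]
ee_rot: [-180.0, -0.0, 120.5]
wrist_force: [0.6, 0.3, -1.3]
width: 0.866
```

Emit:
{"method": "drive_tool", "body": {
  "targets": [
    {"travel": [2, 0, 0], "turn": 0, "gripper": 68},
    {"travel": [4, 0, 0], "turn": 0, "gripper": 68},
    {"travel": [6, 0, 0], "turn": 0, "gripper": 68},
    {"travel": [6, 0, 0], "turn": 0, "gripper": 68}
  ]
}}

```text
t: 11.32
tcp_pos: [549.9, 13.9, 66.5]
ee_rot: [180.0, 0.1, 120.5]
wrist_force: [-0.0, -4.0, -1.4]
width: 0.866
```

Emit:
{"method": "drive_tool", "body": {
  "targets": [
    {"travel": [2, 0, 0], "turn": 0, "gripper": 68},
    {"travel": [4, 0, 0], "turn": 0, "gripper": 68},
    {"travel": [6, 0, 0], "turn": 0, "gripper": 68},
    {"travel": [6, 0, 0], "turn": 0, "gripper": 68}
  ]
}}

```text
t: 11.65
tcp_pos: [548.5, 17.7, 67.2]
ee_rot: [179.9, 0.3, 120.5]
wrist_force: [3.0, -8.2, -1.5]
width: 0.868
```

Emit:
{"method": "drive_tool", "body": {
  "targets": [
    {"travel": [2, 0, 0.5], "turn": 0, "gripper": 68},
    {"travel": [4, 0, 1], "turn": 0, "gripper": 68},
    {"travel": [5, 0, 1], "turn": 0, "gripper": 68},
    {"travel": [5, 0, 1], "turn": 0, "gripper": 68}
  ]
}}

```text
t: 11.98
tcp_pos: [545.2, 22.7, 65.9]
ee_rot: [179.9, 0.2, 120.5]
wrist_force: [1.7, -5.6, -0.8]
width: 0.866
```

```bash
python3 - <<'E'
from h import *
o=bot.observe();print(o['tcp_pos'],o['ee_rot'],o['wrist_force'],o['torque'],o['width'])
snap('wrist','w10')
E
```

```text
[545.19351315  22.70325535  65.90096079] [179.9179936    0.19860453 120.45835159] [ 1.65314482 -5.58593383 -0.78167455] [-0.95325096 -0.29331686  0.05123787] 0.8659409229838123
```

View pics/w10.png

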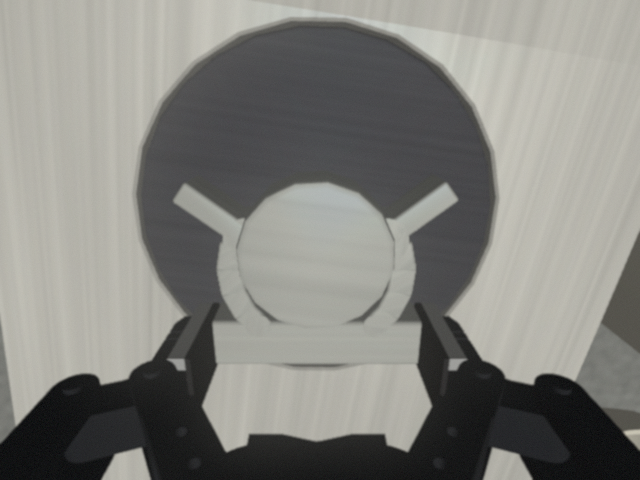

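The arms have spread around the neck. Continuing.

Emit:
{"method": "drive_tool", "body": {
  "targets": [
    {"travel": [2, 0, 0], "turn": 0, "gripper": 68},
    {"travel": [4, 0, 0], "turn": 0, "gripper": 68},
    {"travel": [5, 0, 0], "turn": 0, "gripper": 68},
    {"travel": [5, 0, 0], "turn": 0, "gripper": 68}
  ]
}}

```text
t: 12.37
tcp_pos: [540.3, 29.6, 65.0]
ee_rot: [-180.0, -0.2, 120.4]
wrist_force: [-0.4, 1.5, -1.1]
width: 0.867
```

Emit:
{"method": "drive_tool", "body": {
  "targets": [
    {"travel": [2, 0, 0], "turn": 0, "gripper": 68},
    {"travel": [4, 0, 0], "turn": 0, "gripper": 68},
    {"travel": [5, 0, 0], "turn": 0, "gripper": 68},
    {"travel": [5, 0, 0], "turn": 0, "gripper": 68}
  ]
}}

```text
t: 12.7
tcp_pos: [537.6, 34.1, 65.0]
ee_rot: [-179.9, -0.1, 120.4]
wrist_force: [-2.7, 5.4, -0.2]
width: 0.869
```

Emit:
{"method": "drive_tool", "body": {
  "targets": [
    {"travel": [1.5, 0, 0], "turn": 0, "gripper": 68},
    {"travel": [3, 0, 0], "turn": 0, "gripper": 68},
    {"travel": [3, 0, 0], "turn": 0, "gripper": 68}
  ]
}}

```text
t: 12.95
tcp_pos: [537.0, 35.8, 65.2]
ee_rot: [-180.0, -0.0, 120.4]
wrist_force: [-0.9, 4.2, -1.5]
width: 0.868
```

Emit:
{"method": "drive_tool", "body": {
  "targets": [
    {"travel": [1, 0, 0], "turn": 0, "gripper": 68},
    {"travel": [2, 0, 0], "turn": 0, "gripper": 68},
    {"travel": [2, 0, 0], "turn": 0, "gripper": 68}
  ]
}}

```text
t: 13.2
tcp_pos: [536.8, 36.5, 65.5]
ee_rot: [180.0, 0.1, 120.5]
wrist_force: [0.3, -1.1, -1.1]
width: 0.865
```

Emit:
{"method": "drive_tool", "body": {
  "targets": [
    {"travel": [1, 0, 0], "turn": 0, "gripper": 68},
    {"travel": [2, 0, 0], "turn": 0, "gripper": 68},
    {"travel": [2, 0, 0], "turn": 0, "gripper": 68}
  ]
}}

```text
t: 13.45
tcp_pos: [535.9, 38.1, 65.5]
ee_rot: [180.0, 0.1, 120.5]
wrist_force: [1.7, -2.5, -2.4]
width: 0.865
```

```bash
python3 - <<'E'
from h import *
o=bot.observe();print(o['tcp_pos'],o['ee_rot'],o['wrist_force'],o['torque'],o['width'])
snap('wrist','w11')
E
```

```text
[535.86021694  38.08768111  65.52030851] [1.79960757e+02 1.14946679e-01 1.20457918e+02] [ 1.7157247  -2.51736378 -2.41203432] [-0.38495558 -0.16004292  0.03231194] 0.8652228533316927
```

View pics/w11.png

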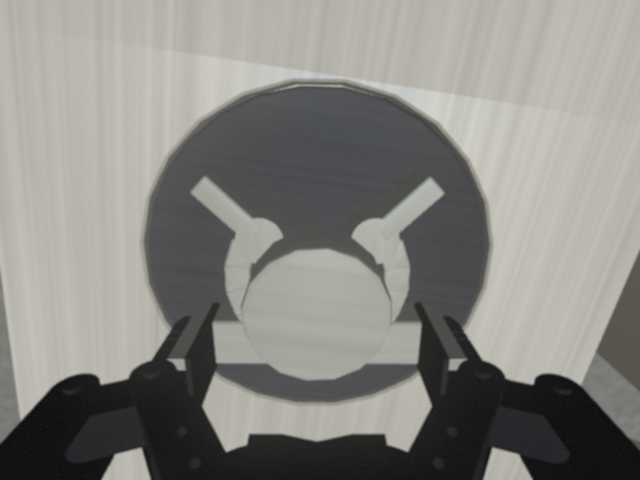

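Emit:
{"method": "drive_tool", "body": {
  "targets": [
    {"travel": [1, 0, 0.5], "turn": 0, "gripper": 68},
    {"travel": [2, 0, 0.5], "turn": 0, "gripper": 68},
    {"travel": [2, 0, 0.5], "turn": 0, "gripper": 68}
  ]
}}

```text
t: 13.75
tcp_pos: [536.0, 38.3, 65.4]
ee_rot: [179.9, 0.3, 120.5]
wrist_force: [2.9, -8.2, -3.7]
width: 0.866
```

Emit:
{"method": "drive_tool", "body": {
  "targets": [
    {"travel": [1, 0, 0], "turn": 0, "gripper": 68},
    {"travel": [1.5, 0, 0], "turn": 0, "gripper": 68},
    {"travel": [1.5, 0, 0], "turn": 0, "gripper": 68}
  ]
}}

```text
t: 14.0
tcp_pos: [536.0, 38.4, 65.4]
ee_rot: [179.9, 0.5, 120.6]
wrist_force: [4.6, -12.0, -5.0]
width: 0.865
```

The hard stop is reached, with no motion as the force rises to 13 N. I'll back off into the play, lower and release.

Emit:
{"method": "drive_tool", "body": {
  "targets": [
    {"travel": [-2.5, 0, 0], "turn": 0, "gripper": 68},
    {"travel": [-4.5, 0, 1], "turn": 0, "gripper": 68},
    {"travel": [-4.5, 0, 1], "turn": 0, "gripper": 68},
    {"travel": [-4.5, 0, 1], "turn": 0, "gripper": 68}
  ]
}}

```text
t: 14.33
tcp_pos: [536.2, 38.1, 64.9]
ee_rot: [180.0, -0.0, 120.4]
wrist_force: [-0.6, -0.9, 5.2]
width: 0.868
```

```bash
python3 - <<'E'
from h import *
o=bot.observe();print(o['tcp_pos'],o['ee_rot'],o['wrist_force'],o['torque'],o['width'])
E
```

```text
[536.20084564  38.07207838  64.92224634] [ 1.79970320e+02 -5.66179849e-03  1.20398516e+02] [-0.55277503 -0.87017118  5.22013385] [-0.27280199  0.23924377 -0.04175283] 0.8677087644668467
```

Fz is +5 N, so the clip is resting on the deck. Releasing.

Emit:
{"method": "drive_tool", "body": {
  "targets": [
    {"travel": [0, 0, -0.5], "turn": 0, "gripper": 85.4},
    {"travel": [0, 0, -0.5], "turn": 0, "gripper": 85.4},
    {"travel": [0, 0, -0.5], "turn": 0, "gripper": 85.4},
    {"travel": [0, 0, -0.5], "turn": 0, "gripper": 85.4},
    {"travel": [0, 0, -0.5], "turn": 0, "gripper": 85.4}
  ]
}}

```text
t: 14.75
tcp_pos: [535.4, 38.2, 64.1]
ee_rot: [-180.0, -0.0, 120.4]
wrist_force: [0.0, 0.5, 0.3]
width: 1.002
```

Emit:
{"method": "drive_tool", "body": {
  "targets": [
    {"travel": [0, 0, -6], "turn": 0, "gripper": 85.4},
    {"travel": [0, 0, -15], "turn": 0, "gripper": 85.4},
    {"travel": [0, 0, -30], "turn": 0, "gripper": 85.4},
    {"travel": [0, 0, -50], "turn": 0, "gripper": 85.4},
    {"travel": [0, 0, -80], "turn": 0, "gripper": 85.4}
  ]
}}

```text
t: 15.17
tcp_pos: [533.7, 38.0, 143.7]
ee_rot: [-179.8, -0.1, 120.4]
wrist_force: [-0.1, -0.7, 0.0]
width: 0.999
```

Emit:
{"method": "drive_tool", "body": {
  "targets": [
    {"travel": [-30, 0, -20], "turn": 0, "gripper": 85.4},
    {"travel": [-60, 0, -40], "turn": 0, "gripper": 85.4},
    {"travel": [-60, 0, -40], "turn": 0, "gripper": 85.4},
    {"travel": [-60, 0, -40], "turn": 0, "gripper": 85.4}
  ]
}}

```text
t: 15.5
tcp_pos: [568.4, -15.0, 187.3]
ee_rot: [179.7, 0.2, 120.3]
wrist_force: [0.4, 0.8, -1.2]
width: 1.005
```

```bash
python3 - <<'E'
from h import *
o=bot.observe();print(o['tcp_pos'],o['ee_rot'],o['wrist_force'],o['width'])
snap('wrist','w12');snap('scene','s12');snap('top','t12')
a=cv2.imread('pics/s12.png')[150:350,200:450]
cv2.imwrite('pics/s12z.png',cv2.resize(a,None,fx=3,fy=3,interpolation=cv2.INTER_CUBIC))
E
```

```text
[568.36927719 -15.02417414 187.29780202] [179.73381481   0.18628555 120.29627336] [ 0.44023812  0.80255777 -1.18130464] 1.0049479108500625
```

View pics/w12.png

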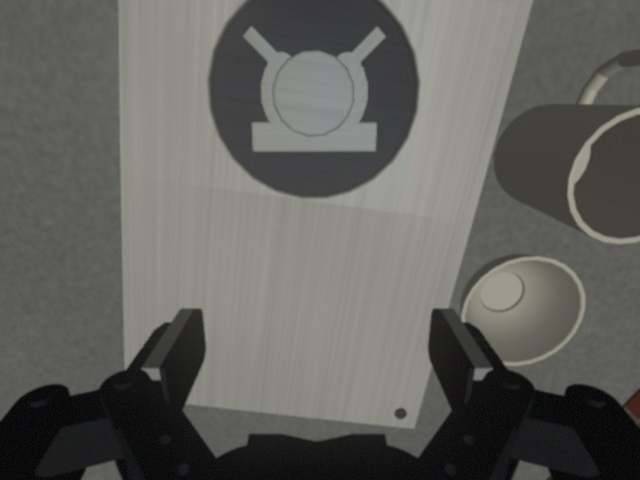

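View pics/s12z.png

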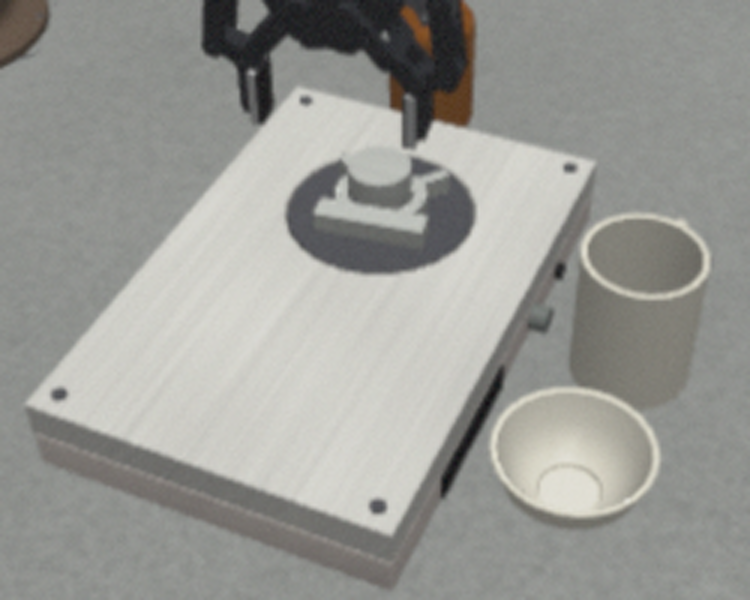

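The clip is seated around the spindle, with the bar at cols 251–377, rows 122–152 and the head at (313,93). The hub is flush, and the mug and bowl are undisturbed. One numeric check next.

```bash
python3 - <<'E'
from h import *
b=back('w12',[[251,123],[377,123],[376,152],[252,152]],75.5);h=back('w12',[[313.3,93]],99)[0]
m=b.mean(0);print(m,h,np.linalg.norm((h-m)[:2]),np.linalg.norm(np.roll(b,-1,0)-b,axis=1))
d=cv2.absdiff(cv2.imread('pics/s0.png'),cv2.imread('pics/s12.png')).max(2)
print(d[215:330,360:440].mean(),d[300:430,140:235].mean())
d=cv2.absdiff(cv2.imread('pics/t0.png'),cv2.imread('pics/t12.png')).max(2)
print('top mug/bowl',d[125:205,205:335].mean(),'bottle',d[310:360,165:217].mean())
print(bot.observe()['t'])
E
```

```text
[537.55083636  38.03715898  75.5       ] [524.67470238  59.53286405  99.        ] 25.05713795914591 [75.27138834 17.1387822  75.75095476 17.11800181]
5.345652173913043 5.223805668016194
top mug/bowl 9.94173076923077 bottle 7.065769230769231
15.65
```

```bash
python3 - <<'E'
from h import *
print(bot.close_job())
E
```

```text
the job is handed in; nothing more can be done
None
```

The hub is pressed flush and the clip is snapped home around the spindle. I handed the job in at about 15.7 s, with the gripper open and clear.

- **Hub:** I pressed it with the closed fingertips until it stopped hard. The push rose to 21 N with no further motion, at a fingertip height of 59.5 mm, and the pictures show it flush.
- **Clip:** I gripped the middle-sized clip by the ends of its back and lined it up with the spindle. It snapped past the neck, then met the hard stop at about 13 N. I backed off, set it down on the deck and released it.
- **Seat check:** after release, the middle of the clip's back bar measures 25.06 mm from the spindle axis, against 25 mm nominal, and the clip looks flat.
- **Bottle, mug and bowl:** the mug and bowl look untouched in the last scene picture. I made no contact with the bottle, but the gripper partly hid it there. The before-and-after differences around these objects were small, about 5 to 10 grey levels. I did not look at the last top picture by eye.
- **Disagreements:** the top and wrist cameras differed by about 3 mm in absolute position but agreed on relative positions. I therefore lined the clip up from the wrist picture. During the slow part of the hub press, the force read only about 1–2 N, below the stated 4–8 N.

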